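Lay out the cold station for a PCR set-up

TASK

Lay out the station on the blue-grey mat: centre the orange tube rack on top of the black cold block, lying lengthwise along it, and then its blue lid squarely on top of the orange rack; stand the amber bottle on the mat midway between the black block and the white stirrer; and put the pink rack on the mat in front of the stirrer (on its dial side, towards the robot), centred on and parallel to that face with a gap of about 3 cm. Leave the tip box, the mouse and the timer where they are.

Things in the scene. Friction and masses are not known exactly. Their poses are not given: they have to be found in the camera images.
- mat: Fixed blue-grey bench mat, 235 x 390 x 3 mm (x, y, z), top at z = 3 mm; x points away from the robot, y left, turned by up to 0.22 rad. Origin, on its underside, is NOT the mat's centre but the point midway between cold block and stirrer (the mat reaches 180 mm from it to -x, 55 mm to +x, 195 mm either way in y).
- cold_block: Fixed black metal cold block with a flat top, 78 x 122 x 30 mm (x, y, z), on the mat with its edges parallel to the mat's, its centre 130 mm to one side of the mat's origin along the mat's y; which side varies. Origin: centre of its underside (3 mm above the bench); z up, x away from the robot; its long direction is y.
- stirrer: Fixed white lab stirrer, body 100 x 110 mm (x, y), 50 mm high, round steel plate on top to 58 mm; stands 130 mm to the other side of the mat's origin, edges parallel to the mat's. Origin: centre of its underside (3 mm above the bench); x points from front to back, away from the robot. The front (-x) face, 50 mm from the origin, has a dark display and a black dial standing out 6 mm.
- orange_rack: Loose orange tube rack with tube caps sunk below its rim, 104 x 56 x 40 mm (x, y, z), about 160 g, flat rim on which the lid rests at 40 mm. Origin: centre of its underside, z up; long along x (half turns are alike). Best gripped across its 56 mm width, anywhere in height.
- pink_rack: Loose pink tube rack, 104 x 56 x 40 mm (x, y, z), about 160 g, with clear tubes standing up to 48 mm above its underside. Origin: centre of its underside, z up; long along x (half turns are alike). Best gripped across its 56 mm width.
- lid: Loose blue lid for the orange rack: flat plate 104 x 58 x 8 mm (x, y, z) with a lengthwise grip bar on top, 64 x 14 mm, standing from 8 to 34 mm above the underside. About 90 g. Origin: centre of its underside, z up; long along x. Grip the bar across its 14 mm. It lies flat on the rack's rim, with no catch.
- bottle: Loose amber glass bottle with white cap and paper label, standing: 48 mm diameter, 85 mm tall with the narrower neck and cap on top (straight body up to about 50 mm), about 180 g. Origin: centre of its underside, z up.
- tip_box: Bystander: pale box of pipette tips with yellow top, 80 x 118 x 46 mm (x, y, z), beyond the mat on the right. Origin: centre of its underside. Leave alone.
- mouse: Bystander: black computer mouse, 100 x 58 x 32 mm, beyond the mat on the left. Origin: centre of its underside. Leave alone.
- timer: Bystander: small green lab timer lying flat, 60 x 60 x 18 mm, beyond the mat in the middle. Origin: centre of its underside. Leave alone.

How it is judged:
At the end, for the whole second after the job is handed in: Flat, upright, at rest: orange rack on the cold block and lid on the orange rack, each centred within 10 mm; bottle on the mat within 15 mm of midway between block and stirrer; pink rack on the mat 5 to 50 mm in front of the stirrer, centred within 15 mm; racks and lid parallel within 0.17 rad (horizontal distance between orange_rack and cold_block below 0.01 m and z of orange_rack in the frame of cold_block between 0.026 and 0.034 m and angle between the x axis of orange_rack and the y axis of cold_block, either way round below 0.17 rad and angle between each of orange_rack, lid, bottle, pink_rack's own z axis and vertical below 0.08 rad and horizontal distance between lid and orange_rack below 0.01 m and z of lid in the frame of orange_rack between 0.036 and 0.044 m and angle between the x axis of lid and the x axis of orange_rack, either way round below 0.17 rad and horizontal distance between bottle and mat below 0.015 m and z of bottle in the frame of mat between -0.001 and 0.007 m and x of pink_rack in the frame of stirrer between -0.128 and -0.083 m and y of pink_rack in the frame of stirrer between -0.015 and 0.015 m and z of pink_rack in the frame of stirrer between -0.004 and 0.004 m and angle between the x axis of pink_rack and the y axis of stirrer, either way round below 0.17 rad and linear speed of each of orange_rack, pink_rack, lid, bottle below 0.02 m/s); the robot touches nothing.
It fails at once if the tip box is moved by more than 2 cm (distance of tip_box from where it was at the start of the episode above 0.02 m).
It fails at once if the mouse is moved by more than 2 cm (distance of mouse from where it was at the start of the episode above 0.02 m).
It fails at once if the timer is moved by more than 2 cm (distance of timer from where it was at the start of the episode above 0.02 m).
It also fails if it takes over 115 s, if anything falls off the work surface, if the arm or the gripper's body presses on something with over 40 N, if the wrist force passes 120 N, or if a joint passes its speed limit or range.

ROBOT

A 6-joint arm with a two-finger parallel gripper is mounted at the origin on the work surface. World frame = base frame: x ahead of the robot, y to its left, z up, the work surface at z = 0. Lengths are in m, angles in rad, forces in N, time in s.
With the tool pointing down it reaches from about 0.3 to 0.875 m from the base axis. Payload 6.4 kg.
Tool frame: the origin (TCP) lies midway between the tips of the shut fingers; the grasp point (between the pads) lies 19 mm behind it; z points along the fingers, y is the line along which they close (so a half turn about z gives the same grasp; the last joint's range is limited). The gripper opens to 85 mm and grips with 20 to 120 N. Pads are 22 mm wide; open, the fingers measure 114 mm over their backs; the gripper's body (76 mm by 85 mm) begins 54 mm behind the grasp point. The pads swing forward as they close: fully open they stand 13 mm farther back than shut.
Start: joints at [1.047, 0.181, 1.607, -0, 1.354, -0.206], TCP at [0.18, 0.546, 0.21] pointing down, gripper open.
Joint ranges: [-2.99, 2.99], [-0.89, 2.07], [0.3, 2.58], [-1.14, 4.28], [0, 2.63], [-3.12, 3.12]. Speed limits (rad/s): [2.57, 2.57, 3.01, 3.14, 3.14, 3.14].

INTERFACE

Orientations are given as a unit quaternion [w, x, y, z].
In Python, from bench import ctrl gives the robot as it stands.
- The arm moves only by the tool drive_tool, never from a script. Its argument "plan" is a list that holds one entry, the list of rows, each a list of 4 numbers: the shift along the tool's x, y, z scaled (see below), then the turn about the tool's z scaled (see below). In form: [[[x, y, z, roll], ...]]. A call has 1 to 12 rows; each row is the pose to reach, as a shift and turn from the pose commanded when the call began, along the tool's axes at that moment, turning the shorter way round; what a row does not reach only later rows make up. The controller multiplies each number of a shift by 400 mm and each number of a turn by 180 degrees. A row lasts 1/12 s, in which the tool goes at most 41.7 mm and 7.16 degrees, less where a joint would pass 70% of its speed; a pose out of reach is approached as far as the arm can. A call with a number of a shift or a turn outside -1 to 1 is refused whole. A call with a gripper value outside its range is refused whole. "jaw" is the closure, from 0 (fully open) to 1 (shut), set as the call begins (left out, the last holds). The fingers move at their own pace and stop on an object; the grip force is fixed at half the most. Time passes only in rows, so rows that repeat a pose let the fingers close. It gives the time, the measured TCP pose, the force, the opening and the grip force at its end, in the units of the state.
- ctrl.get_obs(): the state, without advancing time (a new reading comes with each control period).
- ctrl.camera(name): name is "scene" or "top" or "wrist"; returns (picture, depth): 480x640x3 uint8, red, green, blue; 480x640 float32, m along the optical axis (not along the pixel's ray), 0 where there is no reading.
- ctrl.camera_info(name): a dict with "camera_matrix" (3x3 intrinsics, pixels), "R" (3x3) and "t" (3): a world point X has camera coordinates R X + t; the wrist camera has in their place "T_tool_cam" (4x4, takes a point from camera to tool coordinates, whose origin is the TCP and whose axes are the flange's). Camera axes: x right, y down, z forward; pixel columns grow to the right and rows downward; lengths in m; the calibration is good to about 2 mm. A picture is of the moment at which its call begins: read the wrist's pose just before it. camera_info takes no time and is no camera call.
- ctrl.hand_in(): hands the job in; it is judged then, once.
The state is a dict: "time_s": time; "q": joint angles; "dq": joint speeds; "joint_efforts": joint torques, N m; "eef_pos": TCP position; "eef_rot": TCP orientation; "wrist_force": force on the tool from outside, world axes, zero at the start; "torque": the same for the moment, N m; "opening": opening from 0.0 (shut) to 1.0 (fully open); "grasp_force": force on a finger pad.
Only numpy, scipy, OpenCV 4.12 (cv2) and the standard library are available. Lean on these libraries where they do the work, as an engineer would, in place of code of your own. Each camera call takes 0.05 s, during which the arm holds its last target. There are 200 camera calls.

## Working session

There is one attempt and no reset: what is moved stays moved. The work goes in short steps, Python scripts to look and compute and a tool call to move; the robot and the scene stay as the last step left them, time stands still between calls to the robot, and variables do not carry over. Pictures are saved under pics/ and viewed, at most 19 in all, crops included, and the job is handed in when it is done.

Besides the shell and the picture viewer there is one more tool, called by a JSON object that holds its "op" and its "data", one argument or row to a line. drive_tool: Moves the arm, as the interface text tells. Its arguments: {"type":"object","properties":{"plan":{"type":"array"},"jaw":{"type":"number"}},"required":["plan"]}

```bash
mkdir -p pics; python3 - <<'E'
from bench import ctrl
import cv2,numpy as np
o=ctrl.get_obs();print({k:np.round(o[k],3).tolist() for k in o})
for n in("top","scene"):
    p,d=ctrl.camera(n);cv2.imwrite(f"pics/{n}0.png",p[:,:,::-1]);np.savez(f"{n}0.npz",p=p,d=d)
    i=ctrl.camera_info(n);print(n,{k:np.round(i[k],3).tolist() for k in i if k in("camera_matrix","R","t")})
print(ctrl.camera_info("wrist"))
E
```

```text
{'time_s': 0.0, 'q': [1.047, 0.182, 1.608, -0.0, 1.354, -0.206], 'dq': [-0.001, -0.0, -0.0, -0.001, 0.001, 0.001], 'joint_efforts': [-0.002, -44.487, -35.133, -0.0, 0.009, -0.0], 'eef_pos': [0.179, 0.546, 0.209], 'eef_rot': [-0.0, 0.158, 0.987, -0.001], 'wrist_force': [0.19, 0.72, -0.394], 'torque': [0.019, 0.015, -0.002], 'grasp_force': 0.0, 'opening': 1.002}
top {'camera_matrix': [[501.683, 0.0, 320.792], [0.0, 501.683, 240.824], [0.0, 0.0, 1.0]], 'R': [[0.006, -1.0, -0.006], [-0.987, -0.005, -0.161], [0.161, 0.007, -0.987]], 't': [-0.003, 0.582, 0.988]}
scene {'camera_matrix': [[514.936, 0.0, 315.316], [0.0, 514.936, 244.933], [0.0, 0.0, 1.0]], 'R': [[-0.123, 0.992, 0.01], [0.603, 0.082, -0.794], [-0.789, -0.091, -0.608]], 't': [0.053, -0.322, 1.6]}
{'camera_matrix': array([[432.59799509,   0.        , 327.45807191],
       [  0.        , 432.59799509, 233.02699539],
       [  0.        ,   0.        ,   1.        ]]), 'T_tool_cam': array([[ 3.95318449e-04, -9.50594284e-01, -3.10435744e-01,
         7.92231764e-02],
       [ 9.99999810e-01,  2.29034618e-04,  5.72097054e-04,
        -7.45752030e-04],
       [-4.72731658e-04, -3.10435911e-01,  9.50594194e-01,
        -1.63086277e-01],
       [ 0.00000000e+00,  0.00000000e+00,  0.00000000e+00,
         1.00000000e+00]])}
```

View pics/top0.png

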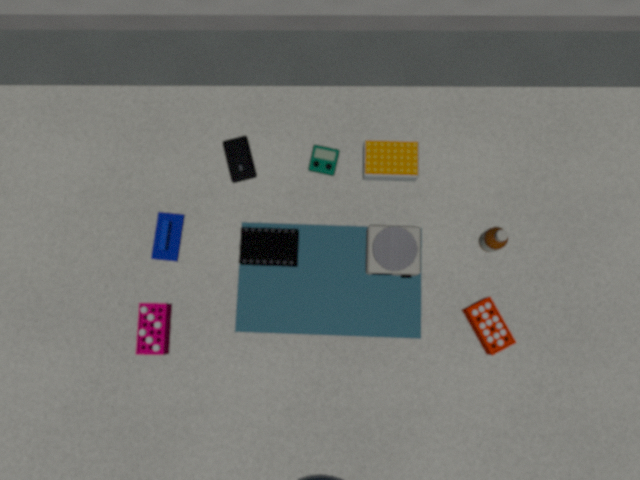

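View pics/scene0.png

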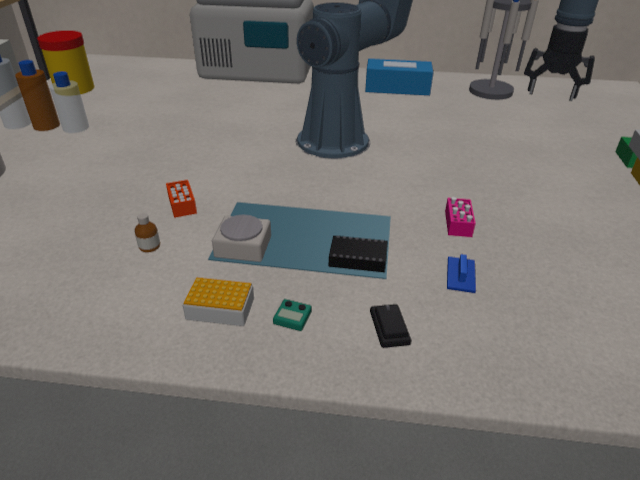

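The top view shows the mat at cols 236–421, rows 223–338. The black block is on the left (270,247) and the stirrer on the right (394,250). Lid (168,237) and pink rack (153,329) are to the left; bottle (495,238) and orange rack (490,325) are to the right. In the scene view the arm is clear of all of them.

```bash
cat > h.py <<'E'
from bench import ctrl
import cv2,numpy as np
def rays(info,uv,z,T=None):
    """pixels -> world xy on plane z"""
    K=info["camera_matrix"]; uv=np.asarray(uv,float).reshape(-1,2)
    d=np.c_[uv,np.ones(len(uv))]@np.linalg.inv(K).T
    if T is None: R=np.array(info["R"]); c=-R.T@np.array(info["t"]); d=d@R
    else: c=T[:3,3]; d=d@T[:3,:3].T
    return (c+d*((z-c[2])/d[:,2])[:,None])[:,:2]
def rect(p):
    """min-area rect: centre, long, short (mm), yaw of long side"""
    (c,s,a)=cv2.minAreaRect((np.asarray(p)*1000).astype(np.float32)); a=np.radians(a)
    if s[0]<s[1]: s=s[::-1]; a+=np.pi/2
    a=(a+np.pi/2)%np.pi-np.pi/2
    return np.round(np.array(c)/1000,4),np.round(s,1),round(a,3)
def mask(p,h0,h1,s=100,v=30):
    m=cv2.inRange(cv2.cvtColor(p,cv2.COLOR_RGB2HSV),(h0,s,v),(h1,255,255))
    n,l,st,_=cv2.connectedComponentsWithStats(m)
    k=1+np.argmax(st[1:,4]); return l==k,st[k]
E
python3 - <<'E'
from h import *
f=np.load("top0.npz");p,d=f["p"],f["d"];i=ctrl.camera_info("top")
for n,h0,h1,z,s in(("orange",0,9,.04,180),("pink",150,172,.04,150),("lid",110,125,.008,150),("mat",90,108,.003,60)):
    m,st=mask(p,h0,h1,s); v,u=np.nonzero(m)
    print(n,st,rect(rays(i,np.c_[u,v],z)))
hsv=cv2.cvtColor(p,cv2.COLOR_RGB2HSV)
print("corners mat",rays(i,[[242,223],[236,332],[421,338]],.003))
print("block top",rays(i,[[241,227],[299,229],[298,266],[240,265]],.033))
print("stirrer top",rays(i,[[368,225],[421,226],[420,274],[368,273]],.053))
print("plate",rays(i,[[394.5,249]],.061))
print("bottle cap",rays(i,[[502,235]],.085))
R=np.array(i["R"]);K=i["camera_matrix"]
def D(u,v): 
    c=np.linalg.inv(K)@[u,v,1]*d[v,u]; return np.round(R.T@(c-i["t"]),3)
for q in((502,235),(270,247),(394,250),(489,241)):print(q,D(*q))
big=cv2.resize(p[180:370,120:530],(0,0),fx=1.95,fy=1.95,interpolation=cv2.INTER_CUBIC)
cv2.imwrite("pics/crop.png",big[:,:,::-1])
E
```

```text
orange [464 298  51  56 725] (array([ 0.4112, -0.3393]), array([103.2,  60.6]), np.float64(0.484))
pink [ 137  304   34   50 1204] (array([0.4016, 0.3382]), array([97.8, 63.6]), np.float64(0.005))
lid [152 213  32  47 833] (array([0.5968, 0.3301]), array([99.2, 53.9]), np.float64(-0.096))
mat [  236   223   185   115 15211] (array([ 0.5073, -0.0177]), array([386.6, 232. ]), np.float64(1.541))
corners mat [[ 0.62714193  0.17163169]
 [ 0.39462683  0.17690225]
 [ 0.38472601 -0.20951767]]
block top [[0.61259405 0.16844445]
 [0.608924   0.04634206]
 [0.53080095 0.04739474]
 [0.53223278 0.16797545]]
stirrer top [[ 0.61428005 -0.09683705]
 [ 0.61272164 -0.20589331]
 [ 0.51361746 -0.20129588]
 [ 0.51506802 -0.09594368]]
plate [[ 0.56339639 -0.1494049 ]]
bottle cap [[ 0.58909286 -0.35986593]]
(502, 235) [ 0.589 -0.36   0.084]
(270, 247) [0.57  0.106 0.033]
(394, 250) [ 0.561 -0.148  0.063]
(489, 241) [ 0.581 -0.343  0.058]
```

View pics/crop.png

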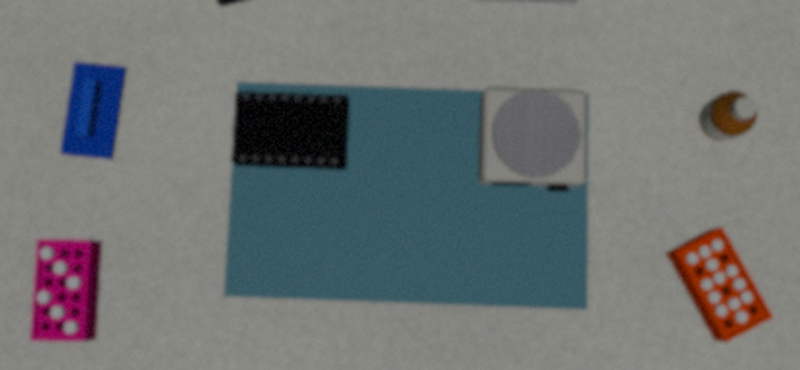

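```bash
cat >> h.py <<'E'
from scipy.spatial.transform import Rotation as Ro
def pose(o=None):
    o=o or ctrl.get_obs(); w,x,y,z=o["eef_rot"]
    T=np.eye(4);T[:3,:3]=Ro.from_quat([x,y,z,w]).as_matrix();T[:3,3]=o["eef_pos"];return T
def rot_for(yaw):  # tool down, tool y at yaw
    c,s=np.cos(yaw),np.sin(yaw); return np.array([[-s,c,0],[c,s,0],[0,0,-1.]])
def go(x,y,z,yaw,T=None):
    """print row to reach the pose; returns pose, so that rows of successive calls chain"""
    T=pose() if T is None else T; G=np.eye(4);G[:3,:3]=rot_for(yaw);G[:3,3]=x,y,z
    s=T[:3,:3].T@(G[:3,3]-T[:3,3]); r=Ro.from_matrix(T[:3,:3].T@G[:3,:3]).as_rotvec()[2]
    print("row",np.round(np.r_[s/.4,r/np.pi],4).tolist(),"rows>=",round(max(np.linalg.norm(s)/.0417,abs(np.degrees(r))/7.16),1)); return G
def wrist(name,h0,h1,z,s=150):
    T=pose(); p,d=ctrl.camera("wrist"); i=ctrl.camera_info("wrist"); cv2.imwrite(f"pics/{name}.png",p[:,:,::-1])
    m,st=mask(p,h0,h1,s); v,u=np.nonzero(m); W=T@i["T_tool_cam"]
    K=i["camera_matrix"]; dd=d[v,u]; P=np.c_[(np.c_[u,v,np.ones(len(u))]@np.linalg.inv(K).T)*dd[:,None],np.ones(len(u))]@W.T
    k=(dd>0)&(abs(P[:,2]-z)<.006); print(name,st,"all",rect(rays(i,np.c_[u,v],z,W)),"at height",rect(P[k,:2]),k.sum(),np.round(np.median(P[k,2]),4))
E
python3 -c "
from h import *
go(.4016,.3382,.2,1.576)"
```

```text
row [-0.6899, -0.3193, 0.023, -0.1028] rows>= 7.3
```

{"op": "drive_tool", "data": {
  "plan": [
    [[-0.69,-0.32,0.023,-0.103],[-0.69,-0.32,0.023,-0.103],[-0.69,-0.32,0.023,-0.103],[-0.69,-0.32,0.023,-0.103],[-0.69,-0.32,0.023,-0.103],[-0.69,-0.32,0.023,-0.103],[-0.69,-0.32,0.023,-0.103],[-0.69,-0.32,0.023,-0.103],[-0.69,-0.32,0.023,-0.103],[-0.69,-0.32,0.023,-0.103],[-0.69,-0.32,0.023,-0.103]]
  ],
  "jaw": 0
}}

```text
time_s: 1.02
eef_pos: [0.4011, 0.3387, 0.2004]
eef_rot: [-0.001, -0.003, 1.0, 0.0]
wrist_force: [-0.6, 0.2, -0.2]
opening: 0.996
grasp_force: 0.0
```

```bash
python3 -c "
from h import *
print(pose()[:3,3])
wrist('w_pink',150,172,.04)"
```

```text
[0.401139   0.33867052 0.20035732]
w_pink [ 300  131   75  135 6959] all (array([0.4012, 0.3442]), array([105.4,  54.8]), np.float64(-0.007)) at height (array([0.4027, 0.3442]), array([103.4,  55.1]), np.float64(-0.008)) 2836 0.0387
```

View pics/w_pink.png

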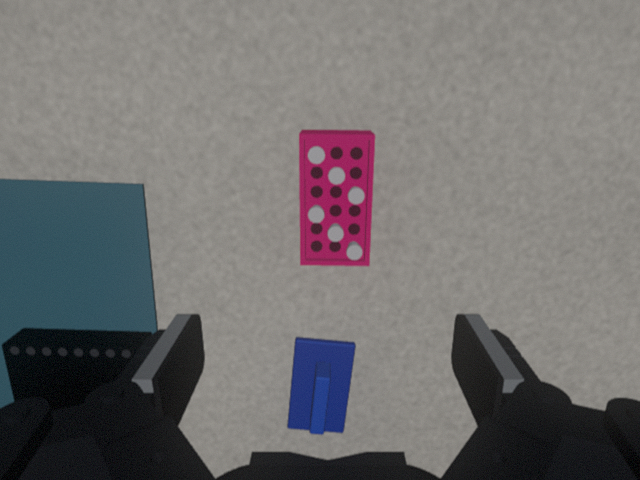

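The wrist view shows the pink rack sharply at (337,198), between the open fingers and free of neighbours. The lid is at (322,386).

```bash
python3 -c "
from h import *
T=go(.402,.3435,.006,1.563)
T=go(.402,.3435,.13,1.563,T)
go(.44,-.0,.13,-.03,T)"
```

```text
row [-0.0033, 0.011, 0.4861, 0.0046] rows>= 4.7
row [0.0, 0.0, -0.31, 0.0] rows>= 3.0
row [-0.1017, -0.858, 0.0, 0.5071] rows>= 12.7
```

{"op": "drive_tool", "data": {
  "plan": [
    [[-0.003,0.011,0.12,0.005],[-0.003,0.011,0.22,0.005],[-0.003,0.011,0.32,0.005],[-0.003,0.011,0.4,0.005],[-0.003,0.011,0.45,0.005],[-0.003,0.011,0.486,0.005],[-0.003,0.011,0.486,0.005],[-0.003,0.011,0.486,0.005]]
  ]
}}

```text
time_s: 1.73
eef_pos: [0.4015, 0.3434, 0.0058]
eef_rot: [-0.001, 0.004, 1.0, -0.0]
wrist_force: [1.0, 0.5, 0.4]
opening: 0.996
grasp_force: 0.0
```

{"op": "drive_tool", "data": {
  "plan": [
    [[0,0,0,0],[0,0,0,0],[0,0,0,0],[0,0,0,0],[0,0,0,0],[0,0,0,0],[0,0,0,0],[0,0,0,0]]
  ],
  "jaw": 1
}}

```text
time_s: 2.4
eef_pos: [0.4043, 0.3439, 0.0085]
eef_rot: [0.001, 0.005, 1.0, 0.001]
wrist_force: [-2.5, 1.7, 6.7]
opening: 0.631
grasp_force: 63.0
```

{"op": "drive_tool", "data": {
  "plan": [
    [[0,0,-0.05,0],[0,0,-0.15,0],[0,0,-0.25,0],[0,0,-0.31,0],[0,0,-0.31,0],[0,0,-0.31,0]]
  ]
}}

```text
time_s: 2.9
eef_pos: [0.4044, 0.3436, 0.1328]
eef_rot: [0.002, 0.005, 1.0, 0.001]
wrist_force: [-0.8, -0.9, -1.8]
opening: 0.632
grasp_force: 64.6
```

```bash
python3 -c "
from h import *
go(.48,-.06,.28,-.03)"
```

```text
row [-0.2008, -1.0061, -0.3696, 0.5064] rows>= 12.7
```

{"op": "drive_tool", "data": {
  "plan": [
    [[-0.2,-1.0,-0.37,0.506],[-0.2,-1.0,-0.37,0.506],[-0.2,-1.0,-0.37,0.506],[-0.2,-1.0,-0.37,0.506],[-0.2,-1.0,-0.37,0.506],[-0.2,-1.0,-0.37,0.506],[-0.2,-1.0,-0.37,0.506],[-0.2,-1.0,-0.37,0.506],[-0.2,-1.0,-0.37,0.506],[-0.2,-1.0,-0.37,0.506],[-0.2,-1.0,-0.37,0.506],[-0.2,-1.0,-0.37,0.506]]
  ]
}}

```text
time_s: 3.9
eef_pos: [0.4795, -0.062, 0.2782]
eef_rot: [0.0, 0.689, 0.724, -0.0]
wrist_force: [0.1, 0.6, -2.9]
opening: 0.632
grasp_force: 64.7
```

```bash
python3 -c "
from h import *
go(.48,-.06,.28,-.03)"
```

```text
row [0.005, 0.0014, -0.0045, 0.0254] rows>= 0.6
```

{"op": "drive_tool", "data": {
  "plan": [
    [[0.005,0,-0.004,0.025],[0.005,0,-0.004,0.025],[0.005,0,-0.004,0.025],[0.005,0,-0.004,0.025]]
  ]
}}

```text
time_s: 4.23
eef_pos: [0.4783, -0.0556, 0.2787]
eef_rot: [-0.001, 0.712, 0.702, -0.0]
wrist_force: [0.3, 0.7, -1.5]
opening: 0.63
grasp_force: 64.7
```

```bash
python3 -c "
from h import *
T=pose();print(T)
p,d=ctrl.camera('wrist');np.savez('wm.npz',p=p,d=d,T=T);cv2.imwrite('pics/wm.png',p[:,:,::-1])"
```

```text
[[ 1.47351665e-02  9.99889498e-01 -1.96616291e-03  4.78349079e-01]
 [ 9.99891214e-01 -1.47338381e-02  6.88371833e-04 -5.55965924e-02]
 [ 6.59326641e-04 -1.97609229e-03 -9.99997830e-01  2.78699645e-01]
 [ 0.00000000e+00  0.00000000e+00  0.00000000e+00  1.00000000e+00]]
```

View pics/wm.png

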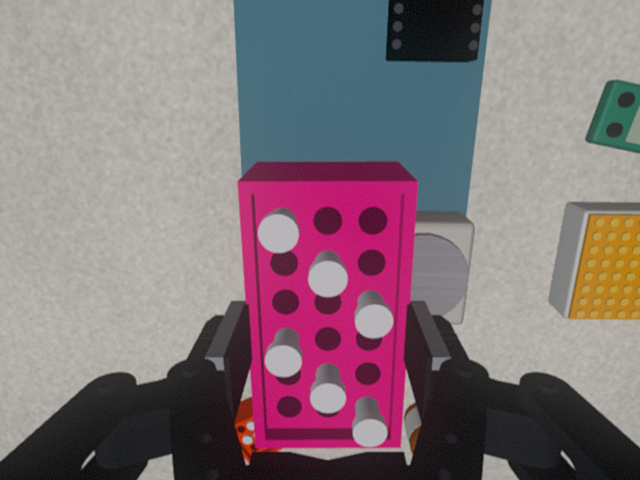

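The pink rack is held straight in the jaws. Mat edges run from (235,0) to (242,160) and from (490,0) to (471,205), the block's near edge is at row 61, and the stirrer's left top edge is at row 212.

```bash
python3 - <<'E'
from h import *
f=np.load('wm.npz');p=f['p'];i=ctrl.camera_info('wrist');W=f['T']@i['T_tool_cam']
hsv=cv2.cvtColor(p,cv2.COLOR_RGB2HSV);m=cv2.inRange(hsv,(90,60,30),(110,255,255))
E=[]
for r in range(5,155,10):
    u=np.nonzero(m[r])[0];E.append((r,u.min(),u.max()))
E=np.array(E)
for k in(1,2):
    P=rays(i,np.c_[E[:,k],E[:,0]],.003,W);c=np.polyfit(P[:,1],P[:,0],1);print("edge x at y=-.02",np.polyval(c,-.02),"yaw",-np.arctan(c[0]),np.ptp(P[:,0]-np.polyval(c,P[:,1])))
print("block",rays(i,[[388,61],[477,60]],.033,W), "stirrer",rays(i,[[471,213],[465,322]],.053,W))
E
```

```text
edge x at y=-.02 0.39188672731406127 yaw -0.029950829034656085 0.0008678075949883346
edge x at y=-.02 0.6243169575767177 yaw -0.03313231377934067 0.0008507603779313033
block [[0.53295997 0.04854912]
 [0.6111459  0.04823933]] stirrer [[ 0.61139492 -0.08560346]
 [ 0.61540229 -0.19997455]]
```

```bash
python3 -c "
from h import *
T=go(.456,-.1485,.10,-.031)"
```

```text
row [-0.2333, -0.0521, 0.4474, 0.0051] rows>= 4.9
```

{"op": "drive_tool", "data": {
  "plan": [
    [[-0.233,-0.052,0.15,0.005],[-0.233,-0.052,0.3,0.005],[-0.233,-0.052,0.4,0.005],[-0.233,-0.052,0.447,0.005],[-0.233,-0.052,0.447,0.005],[-0.233,-0.052,0.447,0.005],[-0.233,-0.052,0.447,0.005],[-0.233,-0.052,0.447,0.005]]
  ]
}}

```text
time_s: 4.95
eef_pos: [0.4574, -0.1488, 0.1023]
eef_rot: [0.001, 0.719, 0.696, 0.0]
wrist_force: [0.7, -0.3, -0.7]
opening: 0.633
grasp_force: 64.8
```

```bash
python3 -c "
from h import *
print(pose())
T=go(.456,-.1485,.0125,-.031)"
```

```text
[[ 3.25300448e-02  9.99470064e-01  1.17812835e-03  4.57422294e-01]
 [ 9.99470670e-01 -3.25295251e-02 -4.57651505e-04 -1.48844117e-01]
 [-4.19085023e-04  1.19239216e-03 -9.99999201e-01  1.02318801e-01]
 [ 0.00000000e+00  0.00000000e+00  0.00000000e+00  1.00000000e+00]]
row [0.0008, -0.0038, 0.2245, -0.0005] rows>= 2.2
```

{"op": "drive_tool", "data": {
  "plan": [
    [[0,-0.004,0.08,0],[0,-0.004,0.14,0],[0,-0.004,0.18,0],[0,-0.004,0.205,0],[0,-0.004,0.215,0],[0,-0.004,0.224,0],[0,-0.004,0.224,0],[0,-0.004,0.224,0]]
  ]
}}

```text
time_s: 5.62
eef_pos: [0.456, -0.1493, 0.0128]
eef_rot: [0.001, 0.719, 0.695, 0.0]
wrist_force: [0.5, -0.1, -1.3]
opening: 0.636
grasp_force: 64.8
```

{"op": "drive_tool", "data": {
  "plan": [
    [[0,0,0,0],[0,0,0,0],[0,0,0,0],[0,0,0,0],[0,0,0,0],[0,0,0,0]]
  ],
  "jaw": 0.2
}}

```text
time_s: 6.12
eef_pos: [0.4549, -0.1488, 0.0116]
eef_rot: [0.0, 0.719, 0.695, 0.0]
wrist_force: [-0.9, -0.1, 0.4]
opening: 0.799
grasp_force: 0.0
```

{"op": "drive_tool", "data": {
  "plan": [
    [[0,0,-0.05,0],[0,0,-0.12,0],[0,0,-0.22,0],[0,0,-0.3,0],[0,0,-0.4,0],[0,0,-0.45,0],[0,0,-0.45,0],[0,0,-0.45,0]]
  ]
}}

```text
time_s: 6.78
eef_pos: [0.4556, -0.1492, 0.1928]
eef_rot: [0.002, 0.719, 0.695, 0.0]
wrist_force: [-0.1, 0.2, -0.5]
opening: 0.802
grasp_force: 0.0
```

```bash
python3 -c "
from h import *
print(pose())
wrist('w_pink2',150,172,.043)
T=go(.411,-.339,.21,-1.087)"
```

```text
[[ 0.03338324  0.9994389   0.00272742  0.45563306]
 [ 0.9994413  -0.03337863 -0.0017171  -0.14920597]
 [-0.0016251   0.00278321 -0.99999481  0.19278519]
 [ 0.          0.          0.          1.        ]]
w_pink2 [ 288  127   79  139 8253] all (array([ 0.4562, -0.1465]), array([104.9,  55.6]), np.float64(1.54)) at height (array([ 0.4561, -0.1484]), array([103.3,  56. ]), np.float64(1.54)) 3184 0.0416
row [-0.4793, -0.0932, -0.0471, 0.3354] rows>= 8.4
```

Pink rack is at (0.456,−0.147), where intended. Next is the orange rack.

{"op": "drive_tool", "data": {
  "plan": [
    [[-0.48,-0.093,-0.047,0.335],[-0.48,-0.093,-0.047,0.335],[-0.48,-0.093,-0.047,0.335],[-0.48,-0.093,-0.047,0.335],[-0.48,-0.093,-0.047,0.335],[-0.48,-0.093,-0.047,0.335],[-0.48,-0.093,-0.047,0.335],[-0.48,-0.093,-0.047,0.335],[-0.48,-0.093,-0.047,0.335],[-0.48,-0.093,-0.047,0.335],[-0.48,-0.093,-0.047,0.335],[-0.48,-0.093,-0.047,0.335]]
  ],
  "jaw": 0
}}

```text
time_s: 7.83
eef_pos: [0.4109, -0.3388, 0.209]
eef_rot: [-0.001, 0.971, 0.241, -0.0]
wrist_force: [0.3, -1.1, -0.5]
opening: 1.004
grasp_force: 0.0
```

```bash
python3 -c "
from h import *
print(pose()[:3,3])
wrist('w_or',0,9,.04,180)"
```

```text
[ 0.41088494 -0.33881503  0.20899248]
w_or [ 299  130   73  130 5454] all (array([ 0.414 , -0.3437]), array([103.8,  54.5]), np.float64(0.481)) at height (array([ 0.413 , -0.3443]), array([103.2,  54.7]), np.float64(0.481)) 2213 0.0388
```

View pics/w_or.png

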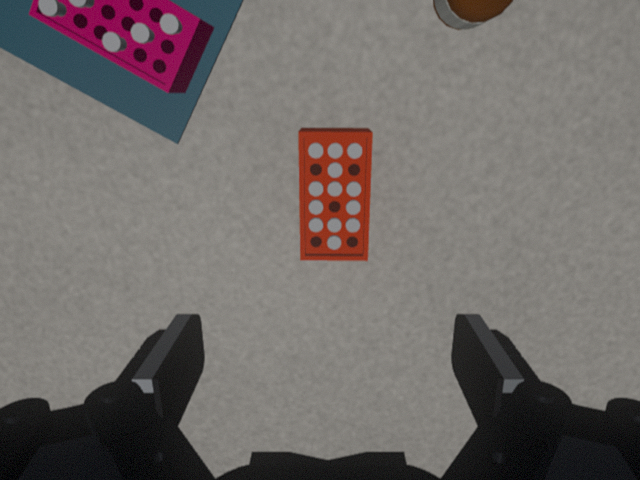

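The orange rack sits at (335,195) in the wrist view, square to the fingers and clear of everything.

```bash
python3 -c "
from h import *
T=go(.4135,-.344,.006,-1.090)
T=go(.4135,-.344,.16,-1.090,T)
go(.574,.11,.16,-.031,T)"
```

```text
row [-0.0003, 0.0148, 0.5084, 0.0019] rows>= 4.9
row [0.0, 0.0, -0.385, 0.0] rows>= 3.7
row [0.8807, -0.8207, 0.0, -0.3371] rows>= 11.5
```

{"op": "drive_tool", "data": {
  "plan": [
    [[0,0.015,0.12,0.002],[0,0.015,0.22,0.002],[0,0.015,0.32,0.002],[0,0.015,0.42,0.002],[0,0.015,0.47,0.002],[0,0.015,0.508,0.002],[0,0.015,0.508,0.002],[0,0.015,0.508,0.002]]
  ]
}}

```text
time_s: 8.55
eef_pos: [0.4137, -0.344, 0.0064]
eef_rot: [-0.001, 0.971, 0.237, -0.0]
wrist_force: [-0.3, 0.5, 0.5]
opening: 0.995
grasp_force: 0.0
```

{"op": "drive_tool", "data": {
  "plan": [
    [[0,0,0,0],[0,0,0,0],[0,0,0,0],[0,0,0,0],[0,0,0,0],[0,0,0,0],[0,0,0,0],[0,0,0,0]]
  ],
  "jaw": 1
}}

```text
time_s: 9.22
eef_pos: [0.415, -0.3457, 0.0094]
eef_rot: [0.001, 0.971, 0.237, 0.001]
wrist_force: [-1.1, 1.5, 7.4]
opening: 0.634
grasp_force: 62.5
```

{"op": "drive_tool", "data": {
  "plan": [
    [[0,0,-0.05,0],[0,0,-0.15,0],[0,0,-0.25,0],[0,0,-0.35,0],[0,0,-0.385,0],[0,0,-0.385,0],[0,0,-0.385,0]]
  ]
}}

```text
time_s: 9.8
eef_pos: [0.4145, -0.3452, 0.1624]
eef_rot: [0.001, 0.971, 0.237, 0.001]
wrist_force: [-0.5, 1.1, -2.4]
opening: 0.631
grasp_force: 64.7
```

{"op": "drive_tool", "data": {
  "plan": [
    [[0.88,-0.82,0,-0.337],[0.88,-0.82,0,-0.337],[0.88,-0.82,0,-0.337],[0.88,-0.82,0,-0.337],[0.88,-0.82,0,-0.337],[0.88,-0.82,0,-0.337],[0.88,-0.82,0,-0.337],[0.88,-0.82,0,-0.337],[0.88,-0.82,0,-0.337],[0.88,-0.82,0,-0.337],[0.88,-0.82,0,-0.337],[0.88,-0.82,0,-0.337]]
  ]
}}

```text
time_s: 10.8
eef_pos: [0.5743, 0.1128, 0.1583]
eef_rot: [-0.002, 0.718, 0.696, -0.001]
wrist_force: [-0.2, -1.1, -0.6]
opening: 0.631
grasp_force: 64.6
```

```bash
python3 -c "
from h import *
T=go(.574,.108,.10,-.031)"
```

```text
row [-0.0123, 0.0001, 0.1458, 0.0] rows>= 1.4
```

{"op": "drive_tool", "data": {
  "plan": [
    [[-0.008,0,0.1,0],[-0.008,0,0.146,0],[-0.008,0,0.146,0],[-0.008,0,0.146,0],[-0.008,0,0.146,0]]
  ]
}}

```text
time_s: 11.22
eef_pos: [0.5753, 0.1051, 0.1027]
eef_rot: [-0.0, 0.719, 0.695, -0.0]
wrist_force: [0.3, 0.8, -1.3]
opening: 0.63
grasp_force: 64.6
```

```bash
python3 -c "
from h import *
print(pose()[:3])
T=go(.574,.1097,.043,-.031)"
```

```text
[[ 3.38160104e-02  9.99427943e-01 -5.13080907e-04  5.75316788e-01]
 [ 9.99428075e-01 -3.38159993e-02  3.02999859e-05  1.05118775e-01]
 [ 1.29323090e-05 -5.13812088e-04 -9.99999868e-01  1.02704015e-01]]
row [0.0113, -0.0036, 0.1493, -0.0009] rows>= 1.4
```

{"op": "drive_tool", "data": {
  "plan": [
    [[0.011,-0.003,0.05,0],[0.011,-0.003,0.09,0],[0.011,-0.003,0.12,0],[0.011,-0.003,0.135,0],[0.011,-0.003,0.143,0],[0.011,-0.003,0.149,0],[0.011,-0.003,0.149,0],[0.011,-0.003,0.149,0]]
  ]
}}

```text
time_s: 11.88
eef_pos: [0.5749, 0.1097, 0.0439]
eef_rot: [0.0, 0.719, 0.695, 0.0]
wrist_force: [0.1, 0.7, -1.9]
opening: 0.629
grasp_force: 64.6
```

{"op": "drive_tool", "data": {
  "plan": [
    [[0,0,0,0],[0,0,0,0],[0,0,0,0],[0,0,0,0],[0,0,0,0],[0,0,0,0]]
  ],
  "jaw": 0.2
}}

```text
time_s: 12.38
eef_pos: [0.5744, 0.1098, 0.0433]
eef_rot: [0.0, 0.719, 0.695, 0.0]
wrist_force: [-0.0, -0.3, -0.6]
opening: 0.799
grasp_force: 0.0
```

{"op": "drive_tool", "data": {
  "plan": [
    [[0,0,-0.05,0],[0,0,-0.12,0],[0,0,-0.22,0],[0,0,-0.3,0],[0,0,-0.4,0],[0,0,-0.45,0],[0,0,-0.45,0],[0,0,-0.45,0],[0,0,-0.45,0]]
  ]
}}

```text
time_s: 13.13
eef_pos: [0.5735, 0.1098, 0.2219]
eef_rot: [-0.001, 0.719, 0.695, -0.001]
wrist_force: [-0.4, 0.3, -0.3]
opening: 0.803
grasp_force: 0.0
```

```bash
python3 -c "
from h import *
wrist('w_or2',0,9,.073,180)
T=go(.597,.332,.21,1.475)"
```

```text
w_or2 [ 291  134   79  136 6507] all (array([0.575 , 0.1089]), array([103.1,  56. ]), np.float64(1.536)) at height (array([0.5751, 0.1081]), array([103.3,  56. ]), np.float64(1.537)) 2807 0.0718
row [0.5572, 0.0413, 0.0277, -0.4801] rows>= 12.1
```

View pics/w_or2.png

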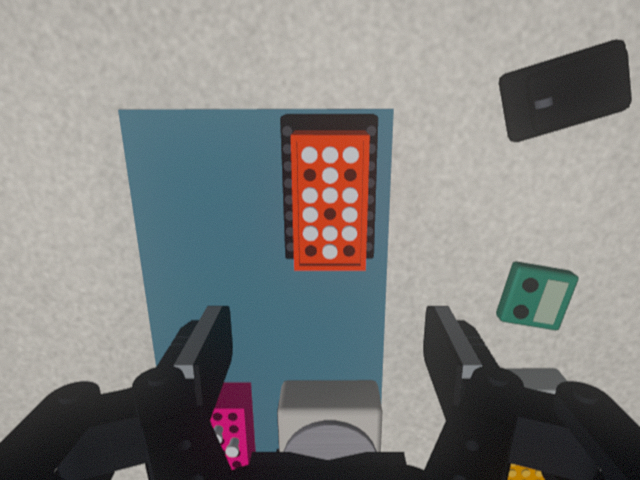

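The orange rack is centred on the block (cols 292–370 over 281–378), measured at (0.575,0.109). Next is the lid.

{"op": "drive_tool", "data": {
  "plan": [
    [[0.557,0.041,0.028,-0.48],[0.557,0.041,0.028,-0.48],[0.557,0.041,0.028,-0.48],[0.557,0.041,0.028,-0.48],[0.557,0.041,0.028,-0.48],[0.557,0.041,0.028,-0.48],[0.557,0.041,0.028,-0.48],[0.557,0.041,0.028,-0.48],[0.557,0.041,0.028,-0.48],[0.557,0.041,0.028,-0.48],[0.557,0.041,0.028,-0.48],[0.557,0.041,0.028,-0.48]]
  ]
}}

```text
time_s: 14.18
eef_pos: [0.597, 0.3316, 0.209]
eef_rot: [-0.002, 0.049, 0.999, -0.001]
wrist_force: [-0.6, -1.1, 0.8]
opening: 0.802
grasp_force: 0.0
```

{"op": "drive_tool", "data": {
  "plan": [
    [[0,0,0,-0.004],[0,0,0,-0.004],[0,0,0,-0.004]]
  ],
  "jaw": 0.5
}}

```text
time_s: 14.43
eef_pos: [0.5976, 0.3317, 0.2105]
eef_rot: [-0.001, 0.048, 0.999, -0.0]
wrist_force: [-0.3, -0.9, 0.3]
opening: 0.498
grasp_force: 0.0
```

```bash
python3 -c "
from h import *
print(pose()[:3])
wrist('w_lid',110,125,.008)
wrist('w_lidb',110,125,.034)"
```

```text
[[-9.95473941e-01  9.50131711e-02 -2.03230724e-03  5.97575492e-01]
 [ 9.50148090e-02  9.95475595e-01 -7.24944615e-04  3.31694105e-01]
 [ 1.95423297e-03 -9.14762757e-04 -9.99997672e-01  2.10509131e-01]]
w_lid [ 295  129   68  116 7504] all (array([0.5973, 0.3316]), array([100.6,  55.8]), np.float64(-0.095)) at height (array([0.5977, 0.3316]), array([101.5,  56.1]), np.float64(-0.097)) 6086 0.0072
w_lidb [ 295  129   68  116 7511] all (array([0.592 , 0.3322]), array([93.5, 52. ]), np.float64(-0.094)) at height (array([0.5986, 0.3318]), array([63.8, 13.7]), np.float64(-0.099)) 1330 0.033
```

View pics/w_lid.png

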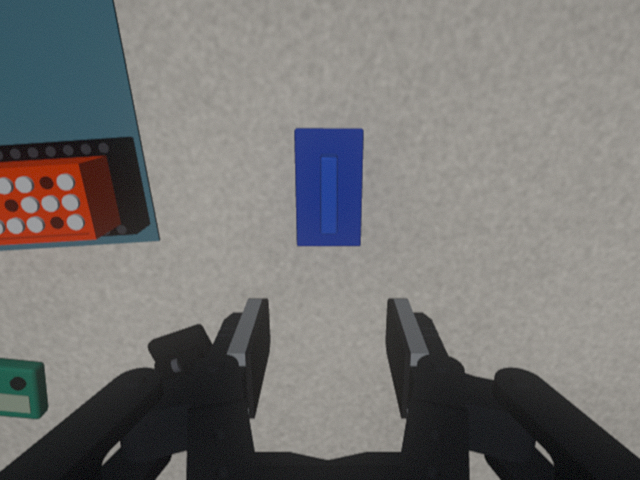

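The lid is at (329,187) in the wrist view, with its bar aligned to the fingers.

```bash
python3 -c "
from h import *
T=go(.598,.3317,.012,1.474)
T=go(.598,.3317,.20,1.474,T)
go(.575,.109,.20,-.033,T)"
```

```text
row [-0.0009, -0.0, 0.498, 0.0009] rows>= 4.8
row [0.0, 0.0, -0.47, 0.0] rows>= 4.5
row [0.0034, -0.5597, 0.0, 0.4797] rows>= 12.1
```

{"op": "drive_tool", "data": {
  "plan": [
    [[0,0,0.12,0],[0,0,0.22,0],[0,0,0.32,0],[0,0,0.4,0],[0,0,0.45,0],[0,0,0.48,0],[0,0,0.496,0],[0,0,0.496,0]]
  ]
}}

```text
time_s: 15.2
eef_pos: [0.5978, 0.3318, 0.0127]
eef_rot: [-0.001, 0.046, 0.999, -0.0]
wrist_force: [-0.7, -0.5, -0.6]
opening: 0.499
grasp_force: 0.0
```

{"op": "drive_tool", "data": {
  "plan": [
    [[0,0,0,0],[0,0,0,0],[0,0,0,0],[0,0,0,0],[0,0,0,0],[0,0,0,0],[0,0,0,0],[0,0,0,0]]
  ],
  "jaw": 1
}}

```text
time_s: 15.87
eef_pos: [0.5981, 0.3319, 0.0135]
eef_rot: [-0.0, 0.046, 0.999, -0.0]
wrist_force: [-0.2, 0.3, -0.4]
opening: 0.007
grasp_force: 0.0
```

{"op": "drive_tool", "data": {
  "plan": [
    [[0,0,-0.05,0],[0,0,-0.15,0],[0,0,-0.25,0],[0,0,-0.35,0],[0,0,-0.45,0],[0,0,-0.47,0],[0,0,-0.47,0],[0,0,-0.47,0]]
  ]
}}

```text
time_s: 16.53
eef_pos: [0.5981, 0.3319, 0.2015]
eef_rot: [0.0, 0.046, 0.999, 0.0]
wrist_force: [0.2, 0.9, -0.8]
opening: 0.001
grasp_force: 0.0
```

{"op": "drive_tool", "data": {
  "plan": [
    [[0.003,-0.56,0,0.48],[0.003,-0.56,0,0.48],[0.003,-0.56,0,0.48],[0.003,-0.56,0,0.48],[0.003,-0.56,0,0.48],[0.003,-0.56,0,0.48],[0.003,-0.56,0,0.48],[0.003,-0.56,0,0.48],[0.003,-0.56,0,0.48],[0.003,-0.56,0,0.48],[0.003,-0.56,0,0.48],[0.003,-0.56,0,0.48]]
  ]
}}

```text
time_s: 17.53
eef_pos: [0.5745, 0.1089, 0.198]
eef_rot: [-0.002, 0.717, 0.697, -0.002]
wrist_force: [-0.4, -0.6, -0.5]
opening: -0.002
grasp_force: 0.0
```

```bash
python3 -c "
from h import *
wrist('w_lidheld',110,125,.19)
T=go(.575,.109,.13,-.033)"
```

```text
Traceback (most recent call last):
  File "h.py", line 33, in wrist
    m,st=mask(p,h0,h1,s); v,u=np.nonzero(m); W=T@i["T_tool_cam"]
         ~~~~^^^^^^^^^^^
  File "h.py", line 19, in mask
    k=1+np.argmax(st[1:,4]); return l==k,st[k]
        ~~~~~~~~~^^^^^^^^^^
ValueError: attempt to get argmax of an empty sequence
```

View pics/w_lidheld.png

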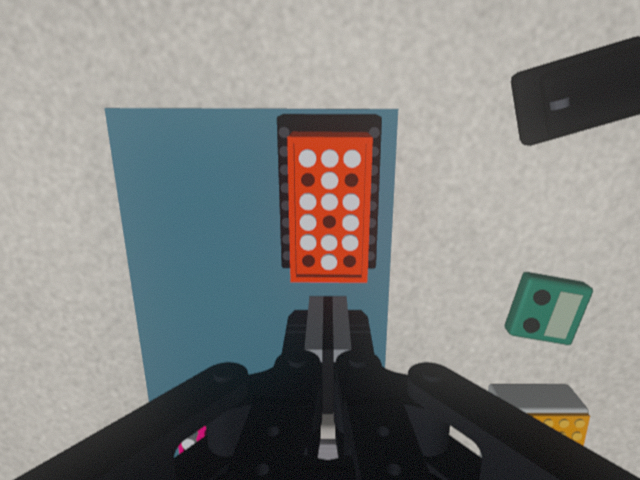

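The jaws shut on nothing; the lid was missed. I'll look back to see where it is.

```bash
python3 - <<'E'
from h import *
p,d=ctrl.camera("top");i=ctrl.camera_info("top")
m,st=mask(p,110,125,150);v,u=np.nonzero(m);print(st,rect(rays(i,np.c_[u,v],.008)))
p2,_=ctrl.camera("scene")
a=cv2.resize(p[190:380,100:300],(400,380),interpolation=cv2.INTER_CUBIC);b=cv2.resize(p2[180:300,330:530],(400,240),interpolation=cv2.INTER_CUBIC)
im=np.zeros((380,800,3),np.uint8);im[:,:400]=a;im[:240,400:]=b;cv2.imwrite("pics/chk.png",im[:,:,::-1])
E
```

```text
[268 227   1   1   1] (array([0.6176, 0.1145]), array([0., 0.]), np.float64(0.0))
```

View pics/chk.png

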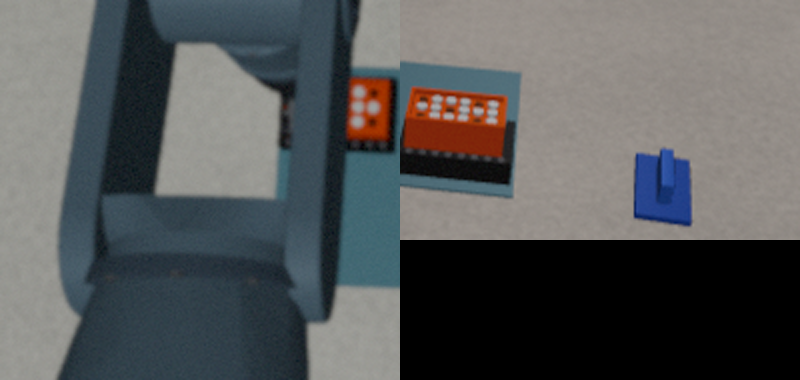

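```bash
python3 -c "
from h import *
T=go(.598,.3317,.20,1.474)"
```

```text
row [0.5578, 0.0479, -0.0034, -0.4748] rows>= 11.9
```

{"op": "drive_tool", "data": {
  "plan": [
    [[0.558,0.048,0,-0.475],[0.558,0.048,0,-0.475],[0.558,0.048,0,-0.475],[0.558,0.048,0,-0.475],[0.558,0.048,0,-0.475],[0.558,0.048,0,-0.475],[0.558,0.048,0,-0.475],[0.558,0.048,0,-0.475],[0.558,0.048,0,-0.475],[0.558,0.048,0,-0.475],[0.558,0.048,0,-0.475],[0.558,0.048,0,-0.475]]
  ],
  "jaw": 0.4
}}

```text
time_s: 18.68
eef_pos: [0.5994, 0.3316, 0.1996]
eef_rot: [-0.001, 0.044, 0.999, -0.001]
wrist_force: [0.3, 0.1, -0.1]
opening: 0.595
grasp_force: 0.0
```

{"op": "drive_tool", "data": {
  "plan": [
    [[0,0,0,-0.005],[0,0,0,-0.005],[0,0,0,-0.005]]
  ]
}}

```text
time_s: 18.93
eef_pos: [0.5999, 0.3316, 0.2006]
eef_rot: [-0.001, 0.043, 0.999, -0.0]
wrist_force: [-0.1, -0.0, 0.8]
opening: 0.6
grasp_force: 0.0
```

```bash
python3 -c "
from h import *
print(pose()[:3])
wrist('w_lid2',110,125,.008)
wrist('w_lid2b',110,125,.034)
T=go(.598,.3317,.012,1.474)"
```

```text
[[-9.96372264e-01  8.50924235e-02 -1.26142967e-03  5.99899447e-01]
 [ 8.50930569e-02  9.96372903e-01 -4.57124731e-04  3.31593469e-01]
 [ 1.21795649e-03 -5.62805309e-04 -9.99999100e-01  2.00595860e-01]]
w_lid2 [ 295  127   69  120 7943] all (array([0.5976, 0.3317]), array([101.5,  55.8]), np.float64(-0.094)) at height (array([0.5981, 0.3316]), array([102.2,  56. ]), np.float64(-0.098)) 6464 0.0073
w_lid2b [ 294  127   70  119 7934] all (array([0.5919, 0.3321]), array([93.6, 51.9]), np.float64(-0.096)) at height (array([0.5989, 0.3319]), array([64.5, 13.4]), np.float64(-0.09)) 1402 0.0331
row [0.005, -0.0002, 0.4727, 0.0038] rows>= 4.5
```

View pics/w_lid2.png

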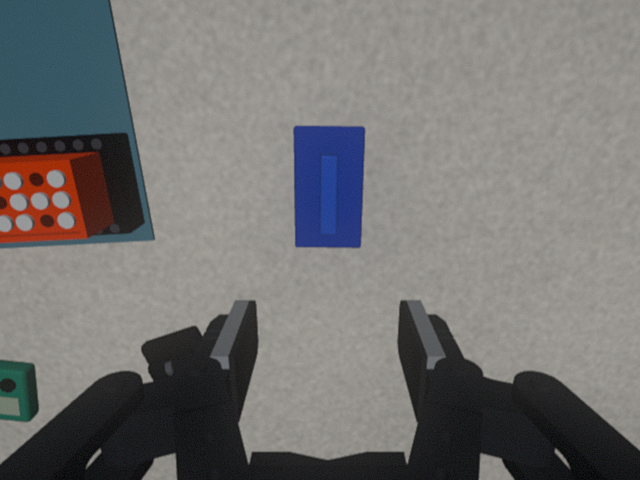

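The lid has not moved at all. I'll descend again and look at the fingers down there before closing.

{"op": "drive_tool", "data": {
  "plan": [
    [[0.005,0,0.12,0.004],[0.005,0,0.22,0.004],[0.005,0,0.32,0.004],[0.005,0,0.38,0.004],[0.005,0,0.43,0.004],[0.005,0,0.46,0.004],[0.005,0,0.472,0.004],[0.005,0,0.472,0.004],[0.005,0,0.472,0.004]]
  ]
}}

```text
time_s: 19.78
eef_pos: [0.5994, 0.3323, 0.0142]
eef_rot: [0.001, 0.048, 0.999, 0.0]
wrist_force: [0.1, -0.1, 0.7]
opening: 0.598
grasp_force: 0.0
```

{"op": "drive_tool", "data": {
  "plan": [
    [[0,0,0,0],[0,0,0,0],[0,0,0,0]]
  ],
  "jaw": 0.75
}}

```text
time_s: 20.03
eef_pos: [0.5993, 0.3323, 0.0143]
eef_rot: [0.001, 0.048, 0.999, 0.0]
wrist_force: [-0.8, 0.5, 0.2]
opening: 0.25
grasp_force: 0.0
```

```bash
python3 -c "
from h import *
p,d=ctrl.camera('wrist');cv2.imwrite('pics/low.png',p[:,:,::-1])"
```

```text
(no output)
```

View pics/low.png

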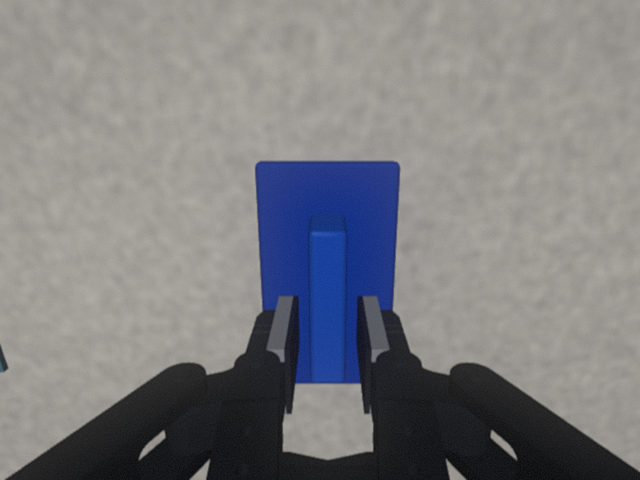

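The pads (cols 285 and 372) straddle the bar (310–346), so I'll close from here.

{"op": "drive_tool", "data": {
  "plan": [
    [[0,0,0,0],[0,0,0,0],[0,0,0,0],[0,0,0,0]]
  ],
  "jaw": 1
}}

```text
time_s: 20.42
eef_pos: [0.5983, 0.3319, 0.0127]
eef_rot: [-0.0, 0.048, 0.999, 0.0]
wrist_force: [-0.5, 0.2, 1.0]
opening: 0.002
grasp_force: 0.4
```

```bash
python3 -c "
from h import *
p,d=ctrl.camera('wrist');cv2.imwrite('pics/low2.png',p[200:,120:540,::-1])"
```

```text
(no output)
```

View pics/low2.png

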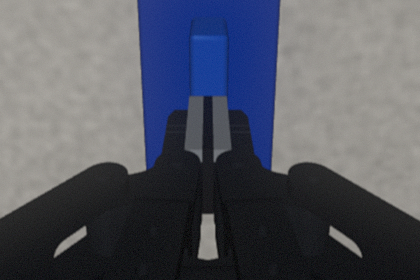

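```bash
python3 - <<'E'
from h import *
p,d=ctrl.camera('wrist');i=ctrl.camera_info('wrist');K=np.linalg.inv(i['camera_matrix']);C=i['T_tool_cam']
for u in(316,340,328):
  for v in(250,285,292,298,305,315,330,345,360,390):
    c=K@[u,v,1]*d[v,u];print(u,v,p[v,u],np.round((C@np.r_[c,1])[:3]*1000,1))
print(pose()[:3,3])
E
```

```text
316 250 [ 23  64 153] [ 26.5  -4.7 -20.5]
316 285 [ 28  66 153] [ 13.3  -4.8 -20.9]
316 292 [ 24  64 151] [ 10.4  -4.9 -20.6]
316 298 [89 90 97] [ 10.7  -4.7 -26.1]
316 305 [85 90 97] [ 10.4  -4.6 -30.7]
316 315 [87 91 98] [ 10.5  -4.4 -37.8]
316 330 [89 91 97] [ 10.6  -4.2 -47.4]
316 345 [90 94 97] [ 11.   -4.  -56.1]
316 360 [24 26 31] [ 11.9  -3.8 -64.6]
316 390 [13 16 22] [ 10.3  -3.5 -74.8]
340 250 [ 27  64 151] [ 26.1   3.7 -19.4]
340 285 [ 28  66 151] [ 12.9   3.8 -20.1]
340 292 [ 29  65 153] [ 10.    3.9 -19.8]
340 298 [87 88 95] [ 10.6   3.7 -25.9]
340 305 [84 88 95] [ 10.8   3.5 -31.5]
340 315 [86 88 95] [ 10.4   3.4 -37.6]
340 330 [86 89 96] [ 10.6   3.1 -47.4]
340 345 [83 88 92] [ 11.    2.8 -56.2]
340 360 [28 28 33] [ 12.1   2.6 -65.1]
340 390 [17 15 17] [ 12.1   2.2 -77. ]
328 250 [ 24  63 151] [ 26.6  -0.5 -20.7]
328 285 [ 20  64 150] [ 13.6  -0.5 -21.6]
328 292 [ 22  61 150] [  79.4   -0.8 -163.1]
328 298 [18 18 41] [ 10.5  -0.5 -25.7]
328 305 [23 27 42] [ 10.8  -0.5 -31.6]
328 315 [27 24 40] [ 10.2  -0.5 -37.3]
328 330 [19 22 34] [ 10.4  -0.6 -47. ]
328 345 [19 16 30] [ 10.6  -0.6 -55.5]
328 360 [27 29 32] [  7.3  -0.6 -58. ]
328 390 [24 22 26] [ -2.3  -0.6 -58.6]
[0.59823687 0.3319168  0.01273491]
```

Depth shows that the real fingertips are about 24 mm behind the reported TCP, so they closed just above the bar. I'll go about 23 mm lower and watch the force.

{"op": "drive_tool", "data": {
  "plan": [
    [[0,0,0,0],[0,0,0,0],[0,0,0,0],[0,0,0,0]]
  ],
  "jaw": 0.7
}}

```text
time_s: 20.85
eef_pos: [0.5981, 0.3318, 0.0124]
eef_rot: [-0.0, 0.048, 0.999, -0.0]
wrist_force: [-0.6, 0.4, 0.4]
opening: 0.3
grasp_force: 0.0
```

{"op": "drive_tool", "data": {
  "plan": [
    [[0,0,0.02,0],[0,0,0.035,0],[0,0,0.045,0],[0,0,0.052,0],[0,0,0.055,0],[0,0,0.055,0]]
  ]
}}

```text
time_s: 21.35
eef_pos: [0.5979, 0.3317, -0.01]
eef_rot: [-0.0, 0.048, 0.999, -0.0]
wrist_force: [0.2, 0.3, 0.4]
opening: 0.302
grasp_force: 0.0
```

{"op": "drive_tool", "data": {
  "plan": [
    [[0,0,0,0],[0,0,0,0],[0,0,0,0],[0,0,0,0],[0,0,0,0]]
  ],
  "jaw": 1
}}

```text
time_s: 21.77
eef_pos: [0.5984, 0.3319, -0.0091]
eef_rot: [0.0, 0.048, 0.999, 0.0]
wrist_force: [-0.8, -0.1, -0.1]
opening: 0.148
grasp_force: 60.6
```

{"op": "drive_tool", "data": {
  "plan": [
    [[0,0,-0.05,0],[0,0,-0.15,0],[0,0,-0.25,0],[0,0,-0.35,0],[0,0,-0.45,0],[0,0,-0.47,0],[0,0,-0.47,0],[0,0,-0.47,0]]
  ]
}}

```text
time_s: 22.43
eef_pos: [0.5982, 0.3319, 0.1786]
eef_rot: [0.0, 0.048, 0.999, 0.0]
wrist_force: [0.5, -0.4, -1.4]
opening: 0.145
grasp_force: 60.4
```

```bash
python3 -c "
from h import *
T=go(.575,.109,.17,-.033)"
```

```text
row [0.0042, -0.5602, 0.0215, 0.4799] rows>= 12.1
```

{"op": "drive_tool", "data": {
  "plan": [
    [[0.004,-0.56,0.02,0.48],[0.004,-0.56,0.02,0.48],[0.004,-0.56,0.02,0.48],[0.004,-0.56,0.02,0.48],[0.004,-0.56,0.02,0.48],[0.004,-0.56,0.02,0.48],[0.004,-0.56,0.02,0.48],[0.004,-0.56,0.02,0.48],[0.004,-0.56,0.02,0.48],[0.004,-0.56,0.02,0.48],[0.004,-0.56,0.02,0.48],[0.004,-0.56,0.02,0.48]]
  ]
}}

```text
time_s: 23.43
eef_pos: [0.573, 0.109, 0.1671]
eef_rot: [-0.002, 0.718, 0.696, -0.002]
wrist_force: [0.2, 0.0, -2.2]
opening: 0.152
grasp_force: 60.4
```

{"op": "drive_tool", "data": {
  "plan": [
    [[0,0,0.1,0.004],[0,0,0.15,0.004],[0,0,0.15,0.004],[0,0,0.15,0.004]]
  ]
}}

```text
time_s: 23.77
eef_pos: [0.5723, 0.1091, 0.1073]
eef_rot: [-0.003, 0.72, 0.694, -0.003]
wrist_force: [-0.2, -0.3, -0.6]
opening: 0.149
grasp_force: 60.4
```

```bash
python3 -c "
from h import *
print(pose()[:3])
wrist('w_held',110,125,pose()[2,3]+.017)
T=go(.575,.109,.066,-.033)"
```

```text
[[ 3.78812047e-02  9.99254957e-01 -7.38551446e-03  5.72338186e-01]
 [ 9.99282232e-01 -3.78815498e-02  9.32017527e-05  1.09089154e-01]
 [-1.86642421e-04 -7.38374397e-03 -9.99972722e-01  1.07272117e-01]]
w_held [  245   174   165   255 27287] all (array([0.5725, 0.1081]), array([106.5,  56.6]), np.float64(1.534)) at height (array([0.5726, 0.109 ]), array([103. ,  57.7]), np.float64(1.533)) 18814 0.1235
row [-0.0001, 0.0024, 0.1086, -0.0016] rows>= 1.0
```

View pics/w_held.png

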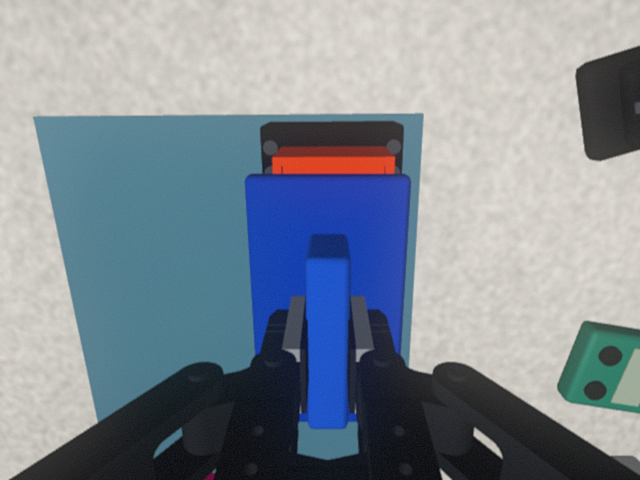

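The lid is held square to the orange rack, with its centre under the TCP. Lowering.

{"op": "drive_tool", "data": {
  "plan": [
    [[0,0.005,0.04,-0.001],[0,0.005,0.075,-0.001],[0,0.005,0.092,-0.001],[0,0.005,0.1,-0.001],[0,0.005,0.105,-0.001],[0,0.005,0.105,-0.001],[0,0.005,0.105,-0.001]]
  ]
}}

```text
time_s: 24.4
eef_pos: [0.5778, 0.109, 0.0697]
eef_rot: [0.001, 0.719, 0.695, 0.001]
wrist_force: [-1.0, -0.4, -0.8]
opening: 0.145
grasp_force: 60.4
```

```bash
python3 -c "
from h import *
print(pose()[:3])
T=go(.575,.109,.0645,-.033)"
```

```text
[[ 3.47807203e-02  9.99393888e-01  1.46919365e-03  5.77830409e-01]
 [ 9.99394968e-01 -3.47807098e-02 -3.27095612e-05  1.09043011e-01]
 [ 1.84098624e-05  1.46944240e-03 -9.99998920e-01  6.96572929e-02]]
row [-0.0004, -0.0071, 0.0129, -0.0006] rows>= 0.1
```

{"op": "drive_tool", "data": {
  "plan": [
    [[0,-0.006,0.004,0],[0,-0.006,0.008,0],[0,-0.006,0.012,0],[0,-0.006,0.012,0],[0,-0.006,0.012,0]]
  ]
}}

```text
time_s: 24.82
eef_pos: [0.5747, 0.1091, 0.0639]
eef_rot: [0.0, 0.719, 0.695, -0.0]
wrist_force: [-0.5, 0.0, -0.7]
opening: 0.148
grasp_force: 60.5
```

{"op": "drive_tool", "data": {
  "plan": [
    [[0,0,0,0],[0,0,0,0],[0,0,0,0],[0,0,0,0]]
  ],
  "jaw": 0.7
}}

```text
time_s: 25.15
eef_pos: [0.5749, 0.1091, 0.064]
eef_rot: [0.0, 0.719, 0.695, 0.0]
wrist_force: [-0.2, 0.1, 1.1]
opening: 0.3
grasp_force: 0.0
```

{"op": "drive_tool", "data": {
  "plan": [
    [[0,0,-0.03,0],[0,0,-0.1,0],[0,0,-0.2,0],[0,0,-0.3,0],[0,0,-0.37,0],[0,0,-0.37,0],[0,0,-0.37,0]]
  ]
}}

```text
time_s: 25.73
eef_pos: [0.5763, 0.1091, 0.2154]
eef_rot: [0.002, 0.719, 0.695, 0.002]
wrist_force: [0.0, -0.2, -0.9]
opening: 0.3
grasp_force: 0.0
```

```bash
python3 -c "
from h import *
wrist('w_lid3',110,125,.081)
T=go(.589,-.360,.22,-.5)"
```

```text
w_lid3 [  280   135    86   141 11335] all (array([0.5737, 0.1094]), array([102.3,  59.8]), np.float64(1.539)) at height (array([0.5748, 0.1091]), array([102.7,  58. ]), np.float64(1.539)) 9195 0.0801
row [-1.1709, 0.0759, -0.0174, 0.1481] rows>= 11.3
```

View pics/w_lid3.png

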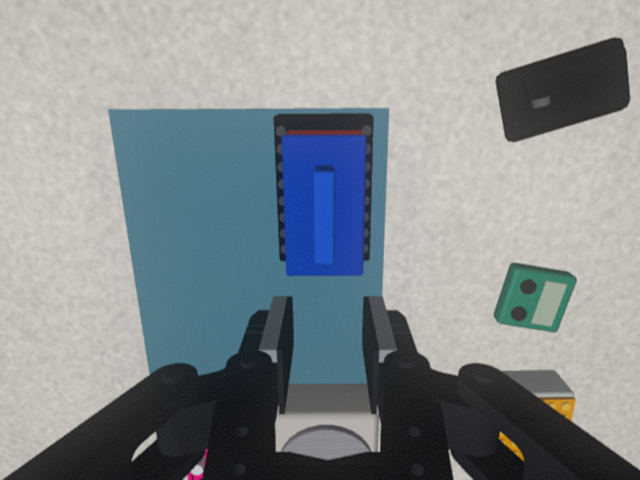

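The lid lies squarely on the orange rack at (0.575,0.109). Now the bottle.

```bash
python3 -c "
from h import *
T=go(.589,-.15,.22,-.033)
T=go(.589,-.360,.22,-.033,T)"
```

```text
row [-0.6462, 0.0576, -0.0175, -0.0006] rows>= 6.2
row [-0.5247, 0.0173, 0.0, 0.0] rows>= 5.0
```

{"op": "drive_tool", "data": {
  "plan": [
    [[-0.646,0.058,-0.018,0],[-0.646,0.058,-0.018,0],[-0.646,0.058,-0.018,0],[-0.646,0.058,-0.018,0],[-0.646,0.058,-0.018,0],[-0.646,0.058,-0.018,0],[-0.646,0.058,-0.018,0]]
  ],
  "jaw": 0
}}

```text
time_s: 26.37
eef_pos: [0.5877, -0.1557, 0.2171]
eef_rot: [-0.001, 0.721, 0.693, -0.001]
wrist_force: [-0.5, 0.2, 0.1]
opening: 0.995
grasp_force: 0.0
```

{"op": "drive_tool", "data": {
  "plan": [
    [[-0.525,0.017,0,0],[-0.525,0.017,0,0],[-0.525,0.017,0,0],[-0.525,0.017,0,0],[-0.525,0.017,0,0],[-0.525,0.017,0,0],[-0.525,0.017,0,0],[-0.525,0.017,0,0]]
  ]
}}

```text
time_s: 27.03
eef_pos: [0.5876, -0.359, 0.217]
eef_rot: [-0.002, 0.72, 0.694, 0.0]
wrist_force: [-0.1, 0.8, 0.0]
opening: 1.003
grasp_force: 0.0
```

```bash
python3 - <<'E'
from h import *
T=pose();print(T[:3,3])
p,d=ctrl.camera('wrist');i=ctrl.camera_info('wrist');cv2.imwrite('pics/bot.png',p[:,:,::-1]);np.savez('bot.npz',p=p,d=d,T=T)
v,u=np.mgrid[60:300,200:460];v=v.ravel();u=u.ravel();W=T@i['T_tool_cam']
P=(np.c_[np.c_[u,v,np.ones(len(u))]@np.linalg.inv(i['camera_matrix']).T*d[v,u][:,None],np.ones(len(u))]@W.T)[:,:3]
k=(d[v,u]>0)&(P[:,2]>.079)&(P[:,2]<.092);print(k.sum(),P[k].mean(0),cv2.minEnclosingCircle((P[k,:2]*1000).astype(np.float32)))
E
```

```text
[ 0.58764614 -0.3590171   0.21698019]
796 [ 0.59116918 -0.35994901  0.08393592] ((591.1402587890625, -360.58984375), 11.414570808410645)
```

View pics/bot.png

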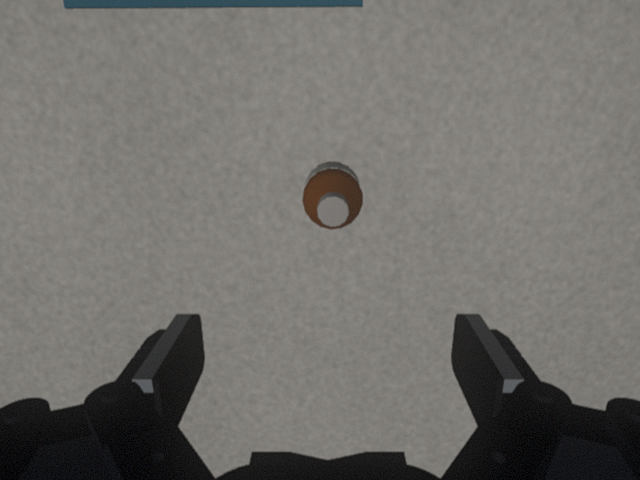

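The bottle is upright at (333,205), centred between the fingers, with its axis at (0.591,−0.360).

```bash
python3 -c "
from h import *
T=go(.591,-.360,.04,-.033)
T=go(.591,-.360,-.004,-.033,T)"
```

```text
row [-0.0048, 0.0083, 0.444, -0.0004] rows>= 4.3
row [0.0, 0.0, 0.11, 0.0] rows>= 1.1
```

{"op": "drive_tool", "data": {
  "plan": [
    [[-0.004,0.008,0.12,0],[-0.004,0.008,0.22,0],[-0.004,0.008,0.32,0],[-0.004,0.008,0.4,0],[-0.004,0.008,0.444,0],[-0.004,0.008,0.48,0],[-0.004,0.008,0.51,0],[-0.004,0.008,0.53,0],[-0.004,0.008,0.545,0],[-0.004,0.008,0.552,0],[-0.004,0.008,0.552,0]]
  ]
}}

```text
time_s: 28.0
eef_pos: [0.5919, -0.362, -0.0013]
eef_rot: [0.0, 0.719, 0.695, 0.0]
wrist_force: [0.4, -0.1, 0.7]
opening: 1.0
grasp_force: 0.0
```

{"op": "drive_tool", "data": {
  "plan": [
    [[0,0,0,0],[0,0,0,0],[0,0,0,0],[0,0,0,0],[0,0,0,0],[0,0,0,0],[0,0,0,0],[0,0,0,0]]
  ],
  "jaw": 1
}}

```text
time_s: 28.67
eef_pos: [0.5922, -0.3625, -0.0005]
eef_rot: [0.001, 0.719, 0.695, 0.0]
wrist_force: [-0.0, 1.0, 6.2]
opening: 0.539
grasp_force: 62.3
```

{"op": "drive_tool", "data": {
  "plan": [
    [[0,0,-0.05,0],[0,0,-0.15,0],[0,0,-0.25,0],[0,0,-0.35,0],[0,0,-0.4,0],[0,0,-0.4,0],[0,0,-0.4,0]]
  ]
}}

```text
time_s: 29.25
eef_pos: [0.5921, -0.3622, 0.1596]
eef_rot: [0.001, 0.719, 0.695, 0.0]
wrist_force: [0.2, 0.4, -2.9]
opening: 0.54
grasp_force: 62.2
```

```bash
python3 -c "
from h import *
T=go(.570,-.0203,.16,-.033)"
```

```text
row [0.8522, -0.085, -0.0025, -0.0006] rows>= 8.2
```

{"op": "drive_tool", "data": {
  "plan": [
    [[0.846,-0.085,0,0],[0.846,-0.085,0,0],[0.846,-0.085,0,0],[0.846,-0.085,0,0],[0.846,-0.085,0,0],[0.846,-0.085,0,0],[0.846,-0.085,0,0],[0.846,-0.085,0,0],[0.846,-0.085,0,0],[0.846,-0.085,0,0],[0.846,-0.085,0,0]]
  ]
}}

```text
time_s: 30.17
eef_pos: [0.5683, -0.0222, 0.1563]
eef_rot: [-0.001, 0.719, 0.695, -0.001]
wrist_force: [0.1, -1.0, -2.5]
opening: 0.544
grasp_force: 62.2
```

```bash
python3 -c "
from h import *
print(pose()[:3])
T=go(.570,-.0226,.003,-.033)"
```

```text
[[ 3.33780949e-02  9.99437658e-01 -3.20464994e-03  5.68264149e-01]
 [ 9.99442796e-01 -3.33778241e-02  1.37946740e-04 -2.21673348e-02]
 [ 3.09049244e-05 -3.20746869e-03 -9.99994856e-01  1.56343409e-01]]
row [-0.0009, 0.0056, 0.3833, -0.0001] rows>= 3.7
```

{"op": "drive_tool", "data": {
  "plan": [
    [[0,0.004,0.1,0],[0,0.004,0.2,0],[0,0.004,0.28,0],[0,0.004,0.33,0],[0,0.004,0.355,0],[0,0.004,0.37,0],[0,0.004,0.37,0],[0,0.004,0.37,0]]
  ]
}}

```text
time_s: 30.83
eef_pos: [0.572, -0.0235, 0.0112]
eef_rot: [0.001, 0.72, 0.694, 0.0]
wrist_force: [0.2, -0.0, -0.4]
opening: 0.539
grasp_force: 62.2
```

```bash
python3 -c "
from h import *
print(pose()[:3])
T=go(.570,-.0226,.003,-.033)"
```

```text
[[ 3.57590354e-02  9.99359349e-01  1.47771352e-03  5.71968219e-01]
 [ 9.99360338e-01 -3.57583218e-02 -5.06570746e-04 -2.34557984e-02]
 [-4.53405656e-04  1.49488276e-03 -9.99998780e-01  1.12025744e-02]]
row [0.002, -0.005, 0.0205, -0.0009] rows>= 0.2
```

{"op": "drive_tool", "data": {
  "plan": [
    [[0.002,-0.004,0.008,0],[0.002,-0.004,0.014,0],[0.002,-0.004,0.019,0],[0.002,-0.004,0.019,0],[0.002,-0.004,0.019,0]]
  ]
}}

```text
time_s: 31.25
eef_pos: [0.5695, -0.0215, 0.003]
eef_rot: [0.0, 0.719, 0.695, 0.0]
wrist_force: [-0.2, 0.7, -1.8]
opening: 0.539
grasp_force: 62.2
```

{"op": "drive_tool", "data": {
  "plan": [
    [[0,0,0,0],[0,0,0,0],[0,0,0,0],[0,0,0,0],[0,0,0,0]]
  ],
  "jaw": 0.2
}}

```text
time_s: 31.67
eef_pos: [0.5696, -0.0216, 0.0029]
eef_rot: [0.0, 0.719, 0.695, 0.0]
wrist_force: [-0.3, 0.3, -0.1]
opening: 0.802
grasp_force: 0.0
```

{"op": "drive_tool", "data": {
  "plan": [
    [[0,0,-0.03,0],[0,0,-0.1,0],[0,0,-0.2,0],[0,0,-0.3,0],[0,0,-0.4,0],[0,0,-0.5,0],[0,0,-0.54,0],[0,0,-0.54,0],[0,0,-0.54,0]]
  ]
}}

```text
time_s: 32.42
eef_pos: [0.5701, -0.0217, 0.2208]
eef_rot: [0.002, 0.719, 0.695, 0.001]
wrist_force: [-0.9, -0.5, -1.2]
opening: 0.8
grasp_force: 0.0
```

```bash
python3 - <<'E'
from h import *
T=pose()
p,d=ctrl.camera('wrist');i=ctrl.camera_info('wrist');cv2.imwrite('pics/end.png',p[:,:,::-1])
v,u=np.mgrid[60:290,200:460];v=v.ravel();u=u.ravel();W=T@i['T_tool_cam']
P=(np.c_[np.c_[u,v,np.ones(len(u))]@np.linalg.inv(i['camera_matrix']).T*d[v,u][:,None],np.ones(len(u))]@W.T)[:,:3]
k=(d[v,u]>0)&(P[:,2]>.083)&(P[:,2]<.092)&(abs(P[:,1]+.02)<.03);print(k.sum(),P[k].mean(0),cv2.minEnclosingCircle((P[k,:2]*1000).astype(np.float32)))
ps,ds=ctrl.camera('scene');cv2.imwrite('pics/scend.png',cv2.resize(ps[150:360,110:510],(800,420))[:,:,::-1])
E
```

```text
795 [ 0.56984037 -0.01943888  0.08701859] ((569.8162841796875, -20.1068172454834), 11.498614311218262)
```

View pics/scend.png

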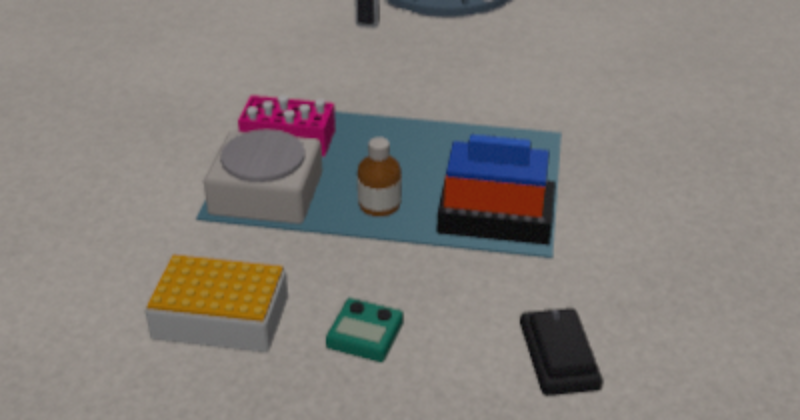

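The station is laid out: the bottle stands at (0.570,−0.020), midway. The lid and orange rack are stacked on the block, and the pink rack is in front of the stirrer. The arm is clear.

```bash
python3 -c "
from bench import ctrl
print(ctrl.hand_in())"
```

```text
the job is handed in; nothing more can be done
None
```

The station is laid out as asked and handed in at about 32 s of the 115 s; `hand_in()` returned no verdict, but by my camera measurements all four objects are within about 2 mm of where they should be.

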